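Fit the spice carousel's handle and hold the red jar at the front

ROBOT

A 6-joint arm with a two-finger parallel gripper is mounted at the origin on the work surface. World frame = base frame: x ahead of the robot, y to its left, z up, the work surface at z = 0. Lengths are in m, angles in rad, forces in N, time in s.
With the tool pointing down it reaches from about 0.4 to 0.825 m from the base axis. Payload 7 kg.
Tool frame: the origin (TCP) lies at the very end of the fingers, on their centre line; the grasp point (between the pads) lies arm.grip_point_offset behind it (arm.grip_point_offset is the distance from the TCP to the grasp point, in m); z points along the fingers, y is the line along which they close (so a half turn about z gives the same grasp; the last joint's range is limited). The gripper opens to 88 mm and grips with 3 to 60 N. Pads are 19 mm wide; open, the fingers measure 130 mm over their backs; the gripper's body (78 mm by 193 mm) begins 47 mm behind the grasp point.
Start: joints at [1.63, 0.359, 0.012, 0, -1.224, -0.288], TCP at [0.153, 0.657, 0.227] pointing down, gripper open.
Joint ranges: [-3.07, 3.07], [-1.43, 2.12], [-1.02, 1.25], [-3.03, 1.67], [-3.05, -0], [-3.03, 3.03]. Speed limits (rad/s): [2.39, 2.39, 3.01, 3.14, 3.14, 3.14].

INTERFACE

Orientations are given as [roll, pitch, yaw] about the fixed x, y, z axes, in that order (R = Rz(yaw) Ry(pitch) Rx(roll)).
In Python, from station import arm gives the robot as it stands.
- The arm moves only by the shell command python3 -m crank 'ROWS' [OPENING] [FORCE]. ROWS is JSON, a list of rows, each an object of numbers: "dx", "dy", "dz": the shift along the tool's x, y, z in cm; "wx", "wy", "wz": the turn, a rotation vector about the tool's x, y, z in degrees. A call has exactly 10 rows; each row is the pose to reach, as a shift and turn from the pose commanded when the call began, along the tool's axes at that moment; what a row does not reach only later rows make up. A row lasts 1/8 s, in which the tool goes at most 62.5 mm and 10.7 degrees, less where a joint would pass 70% of its speed; a pose out of reach is approached as far as the arm can. A call with a gripper value outside its range is refused whole. OPENING is the finger opening in cm, from 0 to 8.76, set as the call begins (- or left out, the last holds). The fingers move at their own pace and stop on an object; FORCE is the grip in N (left out, the last holds). Time passes only in rows, so rows that repeat a pose let the fingers close, or fill a call up. It gives the time, the measured TCP pose, the force, the opening and the grip force at its end, in the units of the state.
- arm.get_state(): the state, without advancing time (a new reading comes with each control period).
- arm.grab_frame(name): name is "scene" or "side" or "wrist"; returns the picture (400x640x3 uint8, red, green, blue); there is no depth.
- arm.calibration(name): a dict with "fx", "fy", "cx", "cy" (pixels), "dist_coeffs" ([k1, k2, p1, p2, k3] as OpenCV has them; the pictures are not rectified), "world_from_camera" (4x4, takes a point from camera to world coordinates). Camera axes: x right, y down, z forward; pixel columns grow to the right and rows downward; lengths in m; the calibration is good to about 2 mm. A picture is of the moment at which its call begins: read the wrist's pose just before it. calibration takes no time and is no camera call; for the wrist camera it gives the pose at the moment of the call.
- arm.job_done(): hands the job in; it is judged then, once.
Trained networks look in the newest picture that a camera, given by its name, has taken for a name from the list of things; names that differ only in an ending like _2 or _b are one class to them, and where a whole thing is asked for, a point or a joint stands for the part that bears it (a point fixed in the world has none). Each returns a list of dicts, best first, with "confidence" (0 to 1); they miss things now and then, are a little off and sometimes report something else, mostly with a low value. They report only what shows in the picture. A call takes as long as a camera call.
- arm.find_in(camera, query): "centre" ([x, y, z] in m, in world coordinates, good to about 4 mm: the middle of the surface that is visible of it).
- arm.masks_of(camera, query): "pixels" (400x640 bool, what is visible of it).
- arm.mark_of(camera, query): "centre" ([x, y, z] in m, in world coordinates, good to about 4 mm: a listed point, or the origin of a listed thing).
The state is a dict: "t": time; "q": joint angles; "qd": joint speeds; "joint_efforts": joint torques, N m; "eef_pos": TCP position; "ee_rot": TCP orientation; "force": force on the tool from outside, world axes, zero at the start; "moment": the same for the moment, N m; "width": finger opening in m; "gripper_force": force on a finger pad.
Only numpy, scipy, OpenCV 4.12 (cv2) and the standard library are available. Lean on these libraries where they do the work, as an engineer would, in place of code of your own. Each camera call takes 0.05 s, during which the arm holds its last target. There are 200 camera calls.

TASK

Push the loose blue handle sleeve fully down onto the steel spigot of the spice carousel, then turn the carousel by that handle, without touching the turntable or jars, until the red-capped jar stands at the red pointer of the base. Finish while still gripping the seated handle, holding the turntable still there: do not let go. All jars stay standing in their places, and the pot lid, ramekins and pepper mill are left alone.

Things in the scene. Friction and masses are not known exactly. Their poses are not given: they have to be found in the camera images.
- handle: Loose blue round handle sleeve, outer diameter 30, height 85, about 70 g; standing upright on the grey pad, bore downwards. Origin: centre of its lower end; z up along its axis. The bore, open at the lower end, is 18 in diameter and 60 deep; above it the sleeve is solid.
- carousel: Wooden turntable disc, diameter 244, 12 thick, turns both ways without stops, friction about 0.06 N m. Origin: on its vertical axis z at the underside, 20 above the work surface. Turns with the disc: x points to the spigot. Four jars stand loosely (1.5 play) in rails 12 high, 80 from the axis, at 90, 150, 210, 270 degrees anticlockwise from the spigot, seen from above.
- spigot (a point): Foot of the upright steel spigot on the deck, 90 from the turntable's axis: diameter 15, 46 tall, its top 12 tapering to diameter 6. The sleeve is home when its lower end rests on the deck (its origin at this point); clearance 1.5 all round; it can spin on the spigot. Carried along the circle about the axis, it drives the turntable.
- jar_red: The marked jar: amber glass, red cap and red label, diameter 43, height 75, about 120 g, in any one of the four rails. Origin: centre of its underside, on the deck.
- front (a point): The place at the pointer where the red jar must come: above the fixed base, 80 from the turntable's axis towards the red pointer, a bar 12 wide that sticks out from under the disc roughly towards the robot (within 23 degrees). It lies 34 above the work surface and does not turn.
- jar_a: Unmarked spice jar: like the red one but with a white cap and no label. Origin: centre of its underside.
- jar_b: Unmarked spice jar: like the red one but with a white cap and no label. Origin: centre of its underside.
- jar_c: Unmarked spice jar: like the red one but with a white cap and no label. Origin: centre of its underside.
- pad: Grey silicone pot holder pad, fixed, 120 x 120 x 6, to the left or right of the carousel; the handle stands on it at the start. Origin: centre of its underside.
- potlid: Steel pot lid lying on the ledge, diameter 160, height 48 with its knob, on the other side of the carousel from the pad. Leave alone. Origin: centre of its underside.
- ramekin1: Yellow ceramic ramekin, diameter 90, height 48. Leave alone. Origin: centre of its underside.
- ramekin2: Yellow ceramic ramekin, diameter 90, height 48. Leave alone. Origin: centre of its underside.
- mill: Glass pepper mill with steel top, diameter 50, height 139, to the left or right beyond the carousel. Leave alone. Origin: centre of its underside.

How it is judged:
By the outcome, as a careful person would: the job done as asked, in the order asked, and still so for the second after the job is handed in, while the arm keeps its last pose, push and grip.
It also fails if it takes over 56 s, if anything falls off the work surface, if the arm or the gripper's body presses on something with over 40 N, if the wrist force passes 120 N, or if a joint passes its speed limit or range.

## Working session

There is one attempt and no reset: what is moved stays moved. The work goes in short steps, Python scripts to look and compute and a shell command to move; the robot and the scene stay as the last step left them, time stands still between calls to the robot, and variables do not carry over. Pictures are saved under pics/ and viewed, at most 10 in all, crops included, and the job is handed in when it is done.

```bash
mkdir -p pics; ls; python3 - <<'E'
from station import arm
import cv2
s=arm.get_state();print({k:s[k] for k in('t','eef_pos','ee_rot','width')},arm.grip_point_offset)
for c in('scene','side'):
    im=arm.grab_frame(c);cv2.imwrite(f'pics/{c}0.png',im[:,:,::-1])
    for n in('handle','spigot','carousel','jar_red','front','jar_a','potlid','ramekin1','mill','pad'):
        print(c,n,[([round(float(v),3) for v in d['centre']],round(d['confidence'],2)) for d in arm.mark_of(c,n)][:4])
E
```

```text
pics
{'t': 0.0, 'eef_pos': array([0.15298526, 0.65693064, 0.22563891]), 'ee_rot': array([ 3.13997220e+00, -1.04788691e-04, -2.28904519e-01]), 'width': 0.08754525086354266} 0.0188
scene handle [([0.505, -0.304, 0.007], 0.77)]
scene spigot [([0.455, 0.065, 0.03], 0.6), ([0.609, -0.004, 0.027], 0.44)]
scene carousel [([0.544, 0.05, 0.017], 0.93)]
scene jar_red [([0.552, 0.127, 0.031], 0.59)]
scene front []
scene jar_a [([0.534, -0.03, 0.033], 0.91), ([0.619, 0.08, 0.03], 0.84), ([0.608, -0.002, 0.028], 0.81), ([0.503, -0.303, 0.009], 0.28)]
scene potlid [([0.472, 0.307, 0.001], 0.82)]
scene ramekin1 [([0.779, 0.052, -0.003], 0.79), ([0.545, 0.051, 0.023], 0.75), ([0.68, -0.291, -0.003], 0.67)]
scene mill [([0.718, 0.301, -0.006], 0.69)]
scene pad [([0.513, -0.321, 0.005], 0.91), ([0.78, 0.052, -0.004], 0.45)]
side handle [([0.508, -0.3, 0.011], 0.81)]
side spigot [([0.458, 0.062, 0.032], 0.89), ([0.715, 0.302, 0.004], 0.51)]
side carousel [([0.545, 0.048, 0.017], 0.69), ([0.508, -0.3, 0.009], 0.21)]
side jar_red [([0.554, 0.129, 0.03], 0.66), ([0.681, -0.29, 0.004], 0.48)]
side front []
side jar_a [([0.532, -0.029, 0.033], 0.83), ([0.602, 0.005, 0.032], 0.59), ([0.546, 0.048, 0.019], 0.59), ([0.614, 0.084, 0.032], 0.58)]
side potlid [([0.47, 0.301, 0.0], 0.67), ([0.783, 0.054, -0.003], 0.56), ([0.606, 0.001, 0.03], 0.28)]
side ramekin1 [([0.783, 0.056, -0.002], 0.7), ([0.678, -0.29, 0.005], 0.63)]
side mill [([0.718, 0.302, -0.001], 0.7)]
side pad [([0.514, -0.321, -0.0], 0.65)]
```

View pics/scene0.png

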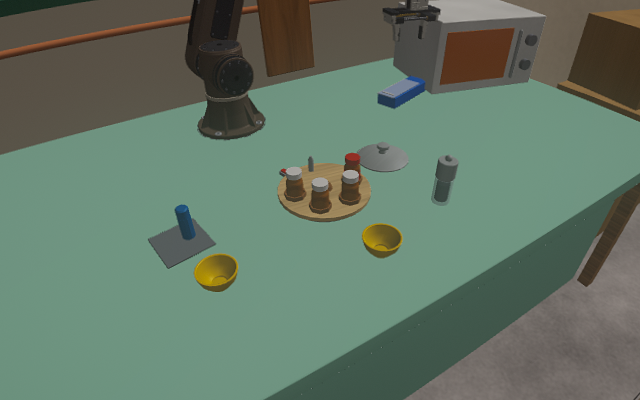

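View pics/side0.png

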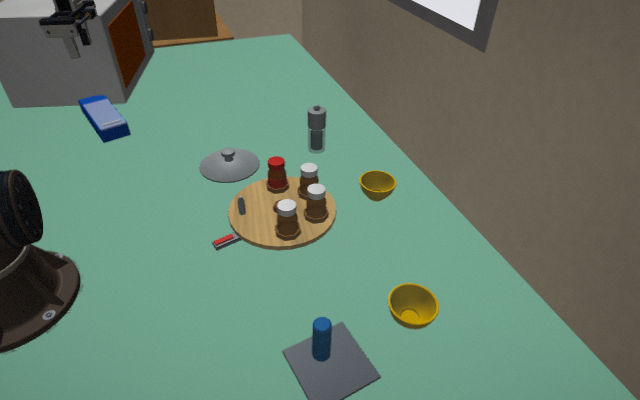

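The scene view shows the carousel at about (325,190), with the spigot at (311,163) on the robot side. The red jar is at (352,165), to its right in the picture. The blue handle is at (185,222) on the pad, and the red pointer is at (284,172). In the side view the pointer is at (226,241) and the spigot at (241,206). This agrees with the networks.

```bash
cat > h.py <<'E'
from station import arm
import numpy as np, cv2
from scipy.spatial.transform import Rotation as Ro
def go(p,yaw=None,s=None):
    s=s or arm.get_state();R=Ro.from_euler('xyz',s['ee_rot'])
    d=R.inv().apply(np.array(p)-s['eef_pos'])*100
    w=[0,0,0] if yaw is None else np.degrees((R.inv()*Ro.from_euler('xyz',[np.pi,0,yaw])).as_rotvec())
    print('d cm',np.round(d,2),'w deg',np.round(w,1))
def ray(c,px,K=None):
    K=K or arm.calibration(c);A=np.array([[K['fx'],0,K['cx']],[0,K['fy'],K['cy']],[0,0,1]])
    u=cv2.undistortPoints(np.float64([[px]]),A,np.float64(K['dist_coeffs']))[0,0]
    T=np.array(K['world_from_camera']);d=T[:3,:3]@[u[0],u[1],1];return T[:3,3],d
def onz(c,px,z,K=None):
    o,d=ray(c,px,K);return o+d*(z-o[2])/d[2]
E
python3 - <<'E'
from h import *
im=cv2.imread('pics/side0.png');hs=cv2.cvtColor(im,cv2.COLOR_BGR2HSV)
for c,(x0,x1,y0,y1) in {'side':(205,245,230,255),'scene':(275,292,164,180)}.items():
    hs=cv2.cvtColor(cv2.imread(f'pics/{c}0.png'),cv2.COLOR_BGR2HSV)[y0:y1,x0:x1]
    m=((hs[...,0]<8)|(hs[...,0]>172))&(hs[...,1]>130)&(hs[...,2]>70)
    v,u=np.nonzero(m);print(c,len(u),u.mean()+x0,v.mean()+y0,u.min()+x0,u.max()+x0)
    for z in(0.01,0.02): print(z,onz(c,(u.mean()+x0,v.mean()+y0),z).round(4))
go([.50,.05,.33],0)
K=arm.calibration('wrist');T=np.array(K['world_from_camera']);print(T.round(3),K['fx'])
E
```

```text
side 80 223.2875 239.0 214 232
0.01 [0.4039 0.018  0.01  ]
0.02 [0.4033 0.0076 0.02  ]
scene 13 283.2307692307692 170.07692307692307 281 285
0.01 [0.3881 0.0117 0.01  ]
0.02 [0.4019 0.0054 0.02  ]
d cm [ 47.56  51.29 -10.34] w deg [ -0.    0.  -13.1]
[[-0.227 -0.94  -0.257  0.222]
 [-0.974  0.219  0.059  0.641]
 [ 0.001  0.263 -0.965  0.385]
 [ 0.     0.     0.     1.   ]] 330.9416233017098
```

```bash
python3 -m crank '[{"dx":4,"dy":4.5,"dz":-1,"wz":-1},{"dx":9,"dy":9.5,"dz":-2,"wz":-2},{"dx":13,"dy":14,"dz":-3,"wz":-4},{"dx":17,"dy":18.5,"dz":-4,"wz":-5},{"dx":21,"dy":23,"dz":-5,"wz":-6},{"dx":26,"dy":28,"dz":-6,"wz":-7},{"dx":30,"dy":32.5,"dz":-7,"wz":-8},{"dx":34,"dy":37,"dz":-8,"wz":-9},{"dx":38.5,"dy":41.5,"dz":-9,"wz":-10.5},{"dx":42,"dy":45.5,"dz":-10,"wz":-12}]' && python3 -m crank '[{"dx":3.5,"dy":3.5},{"dx":5.5,"dy":5.8,"wz":-1},{"dx":5.5,"dy":5.8,"wz":-1},{"dx":5.5,"dy":5.8,"wz":-1},{"dx":5.5,"dy":5.8,"wz":-1},{"dx":5.5,"dy":5.8,"wz":-1},{"dx":5.5,"dy":5.8,"wz":-1},{"dx":5.5,"dy":5.8,"wz":-1},{"dx":5.5,"dy":5.8,"wz":-1},{"dx":5.5,"dy":5.8,"wz":-1}]'
python3 - <<'E'
from h import *
s=arm.get_state();print(s['eef_pos'],s['ee_rot'],s['q'])
K=arm.calibration('wrist');im=arm.grab_frame('wrist');cv2.imwrite('pics/w1.png',im[:,:,::-1])
import json;json.dump({k:np.array(v).tolist() for k,v in K.items()},open('K1.json','w'))
for n in('spigot','carousel','jar_red','front','jar_a'):
        print(n,[([round(float(v),3) for v in d['centre']],round(d['confidence'],2)) for d in arm.mark_of('wrist',n)][:4])
E
```

```text
[0.15312297 0.65738802 0.22657111] [-3.14156753e+00  6.37664654e-06 -2.28822053e-01] [ 1.63007516e+00  3.58589383e-01  1.19064166e-02  1.08979933e-06
 -1.22408746e+00 -2.88101259e-01]
spigot []
carousel []
jar_red []
front []
jar_a []$[0]: bad value
```

View pics/w1.png

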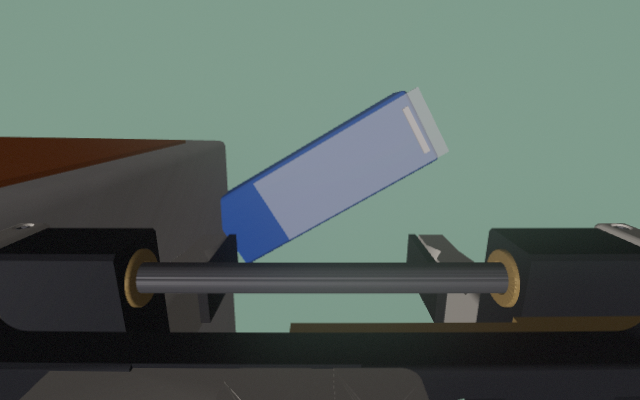

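The move was refused: it seems every key is required. The wrist view shows only the microwave and the blue box, so it is no use yet. I'll resend the move with full keys.

```bash
python3 -m crank '[{"dx":3.5,"dy":4.5,"dz":-1,"wx":0,"wy":0,"wz":-1},{"dx":8,"dy":9.5,"dz":-2,"wx":0,"wy":0,"wz":-2},{"dx":12,"dy":14,"dz":-3,"wx":0,"wy":0,"wz":-4},{"dx":16,"dy":18.5,"dz":-4,"wx":0,"wy":0,"wz":-5},{"dx":20,"dy":23,"dz":-6,"wx":0,"wy":0,"wz":-6},{"dx":24,"dy":28,"dz":-7,"wx":0,"wy":0,"wz":-7},{"dx":28,"dy":32.5,"dz":-8,"wx":0,"wy":0,"wz":-8},{"dx":32,"dy":37,"dz":-10,"wx":0,"wy":0,"wz":-9},{"dx":36,"dy":41.5,"dz":-11,"wx":0,"wy":0,"wz":-10.5},{"dx":40,"dy":46,"dz":-12,"wx":0,"wy":0,"wz":-12}]' && python3 -m crank '[{"dx":1.5,"dy":3.5,"dz":0,"wx":0,"wy":0,"wz":0},{"dx":3,"dy":5.8,"dz":0,"wx":0,"wy":0,"wz":-1},{"dx":3,"dy":5.8,"dz":0,"wx":0,"wy":0,"wz":-1},{"dx":3,"dy":5.8,"dz":0,"wx":0,"wy":0,"wz":-1},{"dx":3,"dy":5.8,"dz":0,"wx":0,"wy":0,"wz":-1},{"dx":3,"dy":5.8,"dz":0,"wx":0,"wy":0,"wz":-1},{"dx":3,"dy":5.8,"dz":0,"wx":0,"wy":0,"wz":-1},{"dx":3,"dy":5.8,"dz":0,"wx":0,"wy":0,"wz":-1},{"dx":3,"dy":5.8,"dz":0,"wx":0,"wy":0,"wz":-1},{"dx":3,"dy":5.8,"dz":0,"wx":0,"wy":0,"wz":-1}]'
python3 - <<'E'
from h import *
s=arm.get_state();print(s['t'],s['eef_pos'],s['ee_rot'],s['q'])
K=arm.calibration('wrist');im=arm.grab_frame('wrist');cv2.imwrite('pics/w2.png',im[:,:,::-1])
import json;json.dump({k:np.array(v).tolist() for k,v in K.items()},open('K2.json','w'))
for n in('spigot','carousel','jar_red','front','jar_a'):
        print(n,[([round(float(v),4) for v in d['centre']],round(d['confidence'],2)) for d in arm.mark_of('wrist',n)][:4])
E
```

```text
t: 2.65
eef_pos: [0.4379, 0.1187, 0.3473]
ee_rot: [-3.14, -0.001, -0.018]
force: [1.2, 1.1, 0.5]
width: 0.0877
gripper_force: 0.0
t: 3.9
eef_pos: [0.4662, 0.062, 0.3462]
ee_rot: [3.142, -0.0, -0.002]
force: [0.4, 1.4, 0.2]
width: 0.0876
gripper_force: 0.0
3.9 [0.46620624 0.06197992 0.3462016 ] [ 3.14157364e+00 -3.98985950e-06 -1.86245725e-03] [ 5.52249041e-01 -4.65416064e-02 -2.10146782e-01  1.85183912e-05
 -1.40719777e+00  1.01668181e+00]
spigot [([0.4547, 0.0646, 0.0331], 0.74)]
carousel [([0.5419, 0.0531, 0.0186], 0.97)]
jar_red [([0.5053, -0.3021, 0.004], 0.63), ([0.5535, 0.1298, 0.0289], 0.6)]
front []
jar_a [([0.6059, -0.0003, 0.0338], 0.86), ([0.6159, 0.0777, 0.0368], 0.79), ([0.5332, -0.0274, 0.0293], 0.7)]
```

View pics/w2.png

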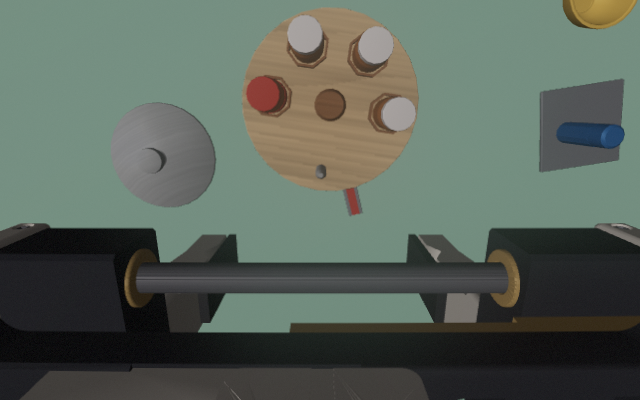

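The wrist view shows the whole disc, centred near (330,103), with the spigot at (320,171), the pointer at (353,200) and the red cap at (264,93). The handle is at (590,135). Next I'll fit these precisely.

```bash
python3 - <<'E'
from h import *
import json
K=json.load(open('K2.json'));im=cv2.imread('pics/w2.png');hs=cv2.cvtColor(im,cv2.COLOR_BGR2HSV)
H,S,V=[hs[...,i].astype(int) for i in range(3)]
pr=lambda uv,z:np.array([onz('wrist',p,z,K)[:2] for p in uv])
# disc
m=((H<30)&(S>50)).astype(np.uint8);m[225:]=0;m[:,:235]=0;m[:,425:]=0
c=max(cv2.findContours(m,0,1)[0],key=cv2.contourArea)
hull=cv2.convexHull(c)[:,0];mm=np.zeros_like(m);cv2.drawContours(mm,[c],-1,1,-1)
P=pr(c[:,0],0.032);ok=np.ones(len(P),bool)
for _ in range(15):
    A=np.c_[2*P[ok],np.ones(ok.sum())];x=np.linalg.lstsq(A,(P[ok]**2).sum(1),rcond=None)[0]
    r=np.sqrt(x[2]+x[0]**2+x[1]**2);e=np.abs(np.hypot(*(P-x[:2]).T)-r);ok=e<max(.002,np.median(e)*1.5)
print('axis',x[:2],'r',r,ok.sum(),len(P));ax=x[:2]
def red(u0,u1,v0,v1):
    m=((H<8)|(H>172))&(S>130)&(V>60);v,u=np.nonzero(m[v0:v1,u0:u1]);return np.c_[u+u0,v+v0].astype(float)
q=red(335,370,180,225)
for z in(.01,.02):
    w=pr(q,z);c0=w.mean(0);d=np.linalg.svd(w-c0)[2][0];a=c0-ax
    print('ptr',z,len(q),c0,np.degrees(np.arctan2(a[1],a[0])),'own axis',np.degrees(np.arctan2(*d[::-1])))
q=red(240,285,70,115);rc=pr([q.mean(0)],.107)[0];a=rc-ax;print('red cap',rc,np.hypot(*a),np.degrees(np.arctan2(a[1],a[0])))
g=(S<60)[150:185,305:335];v,u=np.nonzero(g);print('grey',len(u),u.mean()+305,v.mean()+150,v.min()+150,v.max()+150)
b=((H>95)&(H<120)&(S>120)).astype(np.uint8);b[:,:530]=0
v,u=np.nonzero(b);print('blue',u.min(),u.max(),v.min(),v.max())
cr=cv2.resize(np.hstack([im[150:190,295:345],im[110:160,550:630][:40]]),None,fx=6,fy=6,interpolation=0);cv2.imwrite('pics/crop.png',cr)
E
```

```text
axis [0.54345114 0.05068408] r 0.1200982433476345 507 655
ptr 0.01 175 [0.40042694 0.01455122] -165.82177156347524 own axis -165.7072198775447
ptr 0.02 175 [0.403183   0.01550626] -165.92117421342593 own axis -165.7072198775447
red cap [0.55480294 0.12853619] 0.07867536778859291 81.70403525130398
grey 122 320.2049180327869 171.3360655737705 165 178
blue 557 623 123 148
```

View pics/crop.png

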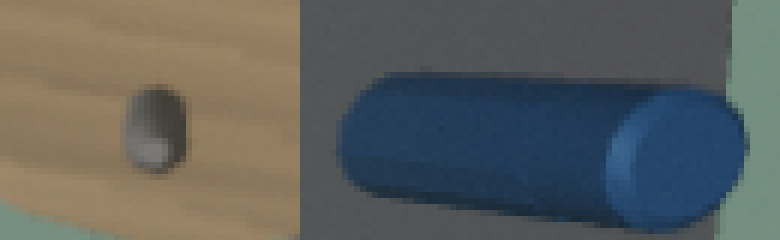

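The crop shows the spigot's lit tip near full-image (320.5,175) and the handle's top disc centred near (613,136.5).

```bash
python3 - <<'E'
from h import *
import json
K=json.load(open('K2.json'))
print('spigot top',onz('wrist',(320.6,174.8),.077,K).round(4),'foot',onz('wrist',(320.6,166.8),.034,K).round(4))
print('handle top',onz('wrist',(613,136.5),.091,K).round(4))
go([.505,-.3025,.25],0); go([.505,-.3025,.047],0)
E
```

```text
spigot top [0.4542 0.0634 0.077 ] foot [0.4575 0.0635 0.034 ]
handle top [ 0.5051 -0.3015  0.091 ]
d cm [ 3.95 36.44  9.62] w deg [ 0.   0.  -0.1]
d cm [ 3.95 36.44 29.92] w deg [ 0.   0.  -0.1]
```

```bash
python3 -m crank '[{"dx":0.5,"dy":4,"dz":0,"wx":0,"wy":0,"wz":0},{"dx":1,"dy":8,"dz":1,"wx":0,"wy":0,"wz":0},{"dx":1.5,"dy":13,"dz":3,"wx":0,"wy":0,"wz":0},{"dx":2,"dy":18,"dz":5,"wx":0,"wy":0,"wz":0},{"dx":2.5,"dy":23,"dz":8,"wx":0,"wy":0,"wz":0},{"dx":3,"dy":28,"dz":11,"wx":0,"wy":0,"wz":0},{"dx":3.5,"dy":32,"dz":14,"wx":0,"wy":0,"wz":0},{"dx":3.9,"dy":35,"dz":16,"wx":0,"wy":0,"wz":0},{"dx":3.9,"dy":36.4,"dz":19,"wx":0,"wy":0,"wz":0},{"dx":3.9,"dy":36.4,"dz":19,"wx":0,"wy":0,"wz":0}]'
python3 - <<'E'
from h import *
s=arm.get_state();K=arm.calibration('wrist')
im=arm.grab_frame('wrist');cv2.imwrite('pics/w3.png',im[:,:,::-1])
hs=cv2.cvtColor(im,cv2.COLOR_RGB2HSV)
m=(hs[...,0]>95)&(hs[...,0]<120)&(hs[...,1]>120);v,u=np.nonzero(m);print(len(u),u.min(),u.max(),v.min(),v.max())
print([d['centre'].round(4) if hasattr(d['centre'],'round') else d['centre'] for d in arm.mark_of('wrist','handle')])
go([.505,-.302,.047],0)
E
```

```text
t: 5.45
eef_pos: [0.5027, -0.3025, 0.1535]
ee_rot: [-3.14, 0.005, -0.004]
force: [0.2, -0.0, 0.4]
width: 0.0879
gripper_force: 0.0
1544 11 341 170 361
[[0.5038, -0.3035, 0.004]]
d cm [ 0.04 -0.02 10.96] w deg [ 0.   0.  -0.1]
```

View pics/w3.png

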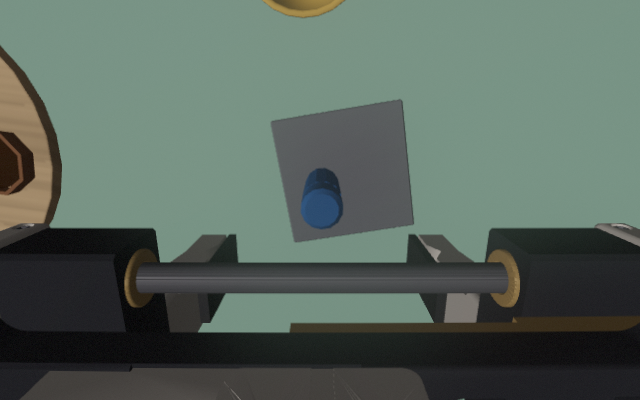

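The handle top is at (321,209), centred between the fingers and clear of everything. I'll descend and grip.

```bash
python3 -m crank '[{"dx":0,"dy":0,"dz":2,"wx":0,"wy":0,"wz":0},{"dx":0,"dy":0,"dz":4,"wx":0,"wy":0,"wz":0},{"dx":0,"dy":0,"dz":6,"wx":0,"wy":0,"wz":0},{"dx":0,"dy":0,"dz":8,"wx":0,"wy":0,"wz":0},{"dx":0,"dy":0,"dz":9.5,"wx":0,"wy":0,"wz":0},{"dx":0,"dy":0,"dz":10.5,"wx":0,"wy":0,"wz":0},{"dx":0,"dy":0,"dz":10.9,"wx":0,"wy":0,"wz":0},{"dx":0,"dy":0,"dz":10.9,"wx":0,"wy":0,"wz":0},{"dx":0,"dy":0,"dz":10.9,"wx":0,"wy":0,"wz":0},{"dx":0,"dy":0,"dz":10.9,"wx":0,"wy":0,"wz":0}]' && python3 -m crank '[{"dx":0,"dy":0,"dz":0,"wx":0,"wy":0,"wz":0},{"dx":0,"dy":0,"dz":0,"wx":0,"wy":0,"wz":0},{"dx":0,"dy":0,"dz":0,"wx":0,"wy":0,"wz":0},{"dx":0,"dy":0,"dz":0,"wx":0,"wy":0,"wz":0},{"dx":0,"dy":0,"dz":0,"wx":0,"wy":0,"wz":0},{"dx":0,"dy":0,"dz":0,"wx":0,"wy":0,"wz":0},{"dx":0,"dy":0,"dz":0,"wx":0,"wy":0,"wz":0},{"dx":0,"dy":0,"dz":0,"wx":0,"wy":0,"wz":0},{"dx":0,"dy":0,"dz":0,"wx":0,"wy":0,"wz":0},{"dx":0,"dy":0,"dz":0,"wx":0,"wy":0,"wz":0}]' 2 35
python3 - <<'E'
from h import *
print(onz('wrist',(0,0),0)[:0]);s=arm.get_state()
im=arm.grab_frame('wrist');cv2.imwrite('pics/w4.png',im[:,:,::-1])
hs=cv2.cvtColor(im,cv2.COLOR_RGB2HSV)
m=((hs[...,0]>95)&(hs[...,0]<120)&(hs[...,1]>120)).astype(np.uint8);m[:,:200]=0
n,l,st,c=cv2.connectedComponentsWithStats(m);i=1+st[1:,4].argmax();print(st[i],c[i])
go([.4545,.0635,.16],0,s)
E
```

```text
t: 6.8
eef_pos: [0.5047, -0.3022, 0.0477]
ee_rot: [3.141, -0.001, -0.002]
force: [-0.2, 0.3, 0.0]
width: 0.0878
gripper_force: 0.0
t: 8.05
eef_pos: [0.5045, -0.3021, 0.0472]
ee_rot: [-3.142, 0.0, -0.002]
force: [-0.3, 0.7, -1.1]
width: 0.0297
gripper_force: 35.0
[]
[ 289  202   66   61 2105] [315.61140143 241.02422803]
d cm [ -5.07 -36.55 -11.28] w deg [-0.   0.  -0.1]
```

```bash
python3 -m crank '[{"dx":0,"dy":0,"dz":-3,"wx":0,"wy":0,"wz":0},{"dx":0,"dy":0,"dz":-7,"wx":0,"wy":0,"wz":0},{"dx":-0.5,"dy":-3,"dz":-11,"wx":0,"wy":0,"wz":0},{"dx":-1,"dy":-8,"dz":-13.5,"wx":0,"wy":0,"wz":0},{"dx":-2,"dy":-13,"dz":-14.5,"wx":0,"wy":0,"wz":0},{"dx":-3,"dy":-18,"dz":-14.5,"wx":0,"wy":0,"wz":0},{"dx":-4,"dy":-23,"dz":-14.5,"wx":0,"wy":0,"wz":0},{"dx":-4.5,"dy":-28,"dz":-14,"wx":0,"wy":0,"wz":0},{"dx":-5,"dy":-32,"dz":-13,"wx":0,"wy":0,"wz":0},{"dx":-5,"dy":-35,"dz":-12,"wx":0,"wy":0,"wz":0}]' && python3 -m crank '[{"dx":0,"dy":-1,"dz":0.5,"wx":0,"wy":0,"wz":0},{"dx":0,"dy":-1.5,"dz":1,"wx":0,"wy":0,"wz":0},{"dx":0,"dy":-1.5,"dz":1.5,"wx":0,"wy":0,"wz":0},{"dx":0,"dy":-1.5,"dz":2,"wx":0,"wy":0,"wz":0},{"dx":0,"dy":-1.5,"dz":2.5,"wx":0,"wy":0,"wz":0},{"dx":0,"dy":-1.5,"dz":2.7,"wx":0,"wy":0,"wz":0},{"dx":0,"dy":-1.5,"dz":2.7,"wx":0,"wy":0,"wz":0},{"dx":0,"dy":-1.5,"dz":2.7,"wx":0,"wy":0,"wz":0},{"dx":0,"dy":-1.5,"dz":2.7,"wx":0,"wy":0,"wz":0},{"dx":0,"dy":-1.5,"dz":2.7,"wx":0,"wy":0,"wz":0}]'
python3 - <<'E'
from h import *
s=arm.get_state();go([.4545,.0635,s['eef_pos'][2]],0,s);print(s['eef_pos'])
out=[]
for c,sc in(('side',5),('scene',5)):
    im=arm.grab_frame(c);cv2.imwrite(f'pics/{c}5.png',im[:,:,::-1])
    K=arm.calibration(c);R=np.array(K['world_from_camera'])
    def px(p):
        T=np.linalg.inv(R);A=np.array([[K['fx'],0,K['cx']],[0,K['fy'],K['cy']],[0,0,1]])
        return cv2.projectPoints(np.float64([p]),cv2.Rodrigues(T[:3,:3])[0],T[:3,3],A,np.float64(K['dist_coeffs']))[0][0,0]
    p=s['eef_pos'];hb=px([p[0],p[1],p[2]-.0412]);st=px([.4545,.0635,.078]);print(c,'pred handle bottom',hb,'pred spigot top',st)
    u,v=int(st[0]),int(st[1]);out.append(cv2.resize(im[v-35:v+25,u-35:u+35,::-1],None,fx=5,fy=5,interpolation=0))
    print(c,'crop origin',u-35,v-35,[np.round(d['centre'],4) for d in arm.mark_of(c,'handle')[:1]],[np.round(d['centre'],4) for d in arm.mark_of(c,'spigot')[:1]])
cv2.imwrite('pics/c5.png',np.hstack(out))
E
```

```text
t: 9.35
eef_pos: [0.4547, 0.0496, 0.1673]
ee_rot: [-3.141, -0.001, -0.001]
force: [0.0, -0.1, -0.9]
width: 0.0296
gripper_force: 35.0
t: 10.6
eef_pos: [0.4553, 0.0631, 0.1403]
ee_rot: [-3.141, -0.0, -0.002]
force: [-0.1, -0.2, -1.2]
width: 0.0296
gripper_force: 35.0
d cm [-0.08 -0.04 -0.  ] w deg [-0.  -0.  -0.1]
[0.45527214 0.06306613 0.14034095]
side pred handle bottom [238.12455522 189.21736336] pred spigot top [238.78427779 196.9105918 ]
side crop origin 203 161 [array([0.4586, 0.0637, 0.1006])] [array([0.4555, 0.0619, 0.0325])]
scene pred handle bottom [309.52011679 148.27412065] pred spigot top [309.75068943 154.87264891]
scene crop origin 274 119 [array([0.455 , 0.0607, 0.1007])] [array([0.4556, 0.0661, 0.0291])]
```

View pics/c5.png

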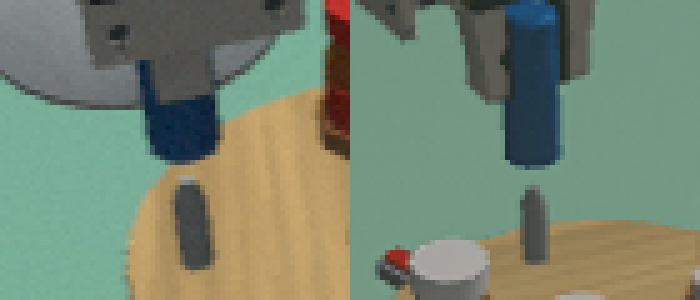

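The handle bottom (side crop (182,152), scene crop (531,160)) lies on the extrapolated spigot axis in both views, to about 0.5 mm. I'll descend.

```bash
python3 -m crank '[{"dx":0,"dy":0,"dz":0.5,"wx":0,"wy":0,"wz":0},{"dx":0,"dy":0,"dz":1,"wx":0,"wy":0,"wz":0},{"dx":0,"dy":0,"dz":1.5,"wx":0,"wy":0,"wz":0},{"dx":0,"dy":0,"dz":2,"wx":0,"wy":0,"wz":0},{"dx":0,"dy":0,"dz":2.5,"wx":0,"wy":0,"wz":0},{"dx":0,"dy":0,"dz":3,"wx":0,"wy":0,"wz":0},{"dx":0,"dy":0,"dz":3.5,"wx":0,"wy":0,"wz":0},{"dx":0,"dy":0,"dz":4,"wx":0,"wy":0,"wz":0},{"dx":0,"dy":0,"dz":4,"wx":0,"wy":0,"wz":0},{"dx":0,"dy":0,"dz":4,"wx":0,"wy":0,"wz":0}]'; python3 -c "
from h import *
s=arm.get_state();print(s['eef_pos'],s['force'],s['moment'])"
```

```text
t: 12.15
eef_pos: [0.4551, 0.063, 0.1002]
ee_rot: [3.142, 0.0, -0.002]
force: [-0.9, 0.6, -1.0]
width: 0.0298
gripper_force: 35.0
[0.45514195 0.06297713 0.10020979] [-0.87500739  0.56588493 -0.99417468] [0.08122317 0.16191566 0.02653928]
```

```bash
python3 -m crank '[{"dx":0,"dy":0,"dz":0.4,"wx":0,"wy":0,"wz":0},{"dx":0,"dy":0,"dz":0.8,"wx":0,"wy":0,"wz":0},{"dx":0,"dy":0,"dz":1.2,"wx":0,"wy":0,"wz":0},{"dx":0,"dy":0,"dz":1.6,"wx":0,"wy":0,"wz":0},{"dx":0,"dy":0,"dz":2,"wx":0,"wy":0,"wz":0},{"dx":0,"dy":0,"dz":2.3,"wx":0,"wy":0,"wz":0},{"dx":0,"dy":0,"dz":2.5,"wx":0,"wy":0,"wz":0},{"dx":0,"dy":0,"dz":2.65,"wx":0,"wy":0,"wz":0},{"dx":0,"dy":0,"dz":2.75,"wx":0,"wy":0,"wz":0},{"dx":0,"dy":0,"dz":2.75,"wx":0,"wy":0,"wz":0}]'; python3 -c "
from h import *
s=arm.get_state();print(s['eef_pos'],s['force'],s['moment'])"
```

```text
t: 13.4
eef_pos: [0.4552, 0.063, 0.0731]
ee_rot: [3.142, -0.0, -0.002]
force: [-3.0, 0.7, 4.3]
width: 0.03
gripper_force: 35.0
[0.45519342 0.06299039 0.0730949 ] [-2.98949707  0.6766922   4.29540819] [ 0.25403013  1.30058315 -0.00419212]
```

```bash
python3 -m crank '[{"dx":0,"dy":0,"dz":0.03,"wx":0,"wy":0,"wz":0},{"dx":0,"dy":0,"dz":0.06,"wx":0,"wy":0,"wz":0},{"dx":0,"dy":0,"dz":0.09,"wx":0,"wy":0,"wz":0},{"dx":0,"dy":0,"dz":0.12,"wx":0,"wy":0,"wz":0},{"dx":0,"dy":0,"dz":0.15,"wx":0,"wy":0,"wz":0},{"dx":0,"dy":0,"dz":0.15,"wx":0,"wy":0,"wz":0},{"dx":0,"dy":0,"dz":0.15,"wx":0,"wy":0,"wz":0},{"dx":0,"dy":0,"dz":0.15,"wx":0,"wy":0,"wz":0},{"dx":0,"dy":0,"dz":0.15,"wx":0,"wy":0,"wz":0},{"dx":0,"dy":0,"dz":0.15,"wx":0,"wy":0,"wz":0}]'; python3 -c "
from h import *
s=arm.get_state();print(s['eef_pos'],s['force'],s['moment'])"
```

```text
t: 14.65
eef_pos: [0.4554, 0.063, 0.073]
ee_rot: [3.142, -0.001, -0.001]
force: [-9.8, 1.1, 22.0]
width: 0.0298
gripper_force: 35.0
[0.45544856 0.0629884  0.07296409] [-9.77808029  1.08169512 22.02589863] [ 0.26227864  3.66120195 -0.04094098]
```

The sleeve bottomed at TCP z = 0.073, exactly the seated height, and held 22 N without moving. Next come the arc offsets.

```bash
python3 - <<'E'
import numpy as np
ax=np.array([.5435,.0507]);r=.0895
f=lambda a:ax+r*np.array([np.cos(np.radians(a)),np.sin(np.radians(a))])
a0=172
for end in(197,225,255,280):
    for k in range(1,11):
        d=(f(a0+(end-a0)*k/10)-f(a0))*100;print(round(d[0],2),round(-d[1],2),end=' | ')
    print();a0=end
E
```

```text
-0.05 0.39 | -0.07 0.78 | -0.09 1.17 | -0.08 1.56 | -0.06 1.95 | -0.02 2.34 | 0.04 2.72 | 0.11 3.11 | 0.2 3.49 | 0.3 3.86 | 
0.14 0.41 | 0.3 0.82 | 0.47 1.22 | 0.67 1.61 | 0.89 1.99 | 1.12 2.36 | 1.37 2.72 | 1.64 3.06 | 1.93 3.4 | 2.23 3.71 | 
0.34 0.32 | 0.7 0.63 | 1.07 0.91 | 1.45 1.18 | 1.85 1.42 | 2.27 1.65 | 2.69 1.85 | 3.12 2.03 | 3.56 2.18 | 4.01 2.32 | 
0.38 0.09 | 0.76 0.17 | 1.15 0.23 | 1.54 0.27 | 1.93 0.3 | 2.32 0.3 | 2.71 0.3 | 3.1 0.27 | 3.48 0.23 | 3.87 0.17 |
```

```bash
python3 -m crank '[{"dx":0,"dy":0,"dz":-0.06,"wx":0,"wy":0,"wz":0},{"dx":0,"dy":0,"dz":-0.13,"wx":0,"wy":0,"wz":0},{"dx":-0.05,"dy":0.4,"dz":-0.13,"wx":0,"wy":0,"wz":0},{"dx":-0.09,"dy":1.1,"dz":-0.13,"wx":0,"wy":0,"wz":0},{"dx":-0.07,"dy":1.75,"dz":-0.13,"wx":0,"wy":0,"wz":0},{"dx":-0.02,"dy":2.34,"dz":-0.13,"wx":0,"wy":0,"wz":0},{"dx":0.08,"dy":2.95,"dz":-0.13,"wx":0,"wy":0,"wz":0},{"dx":0.2,"dy":3.49,"dz":-0.13,"wx":0,"wy":0,"wz":0},{"dx":0.3,"dy":3.86,"dz":-0.13,"wx":0,"wy":0,"wz":0},{"dx":0.3,"dy":3.86,"dz":-0.13,"wx":0,"wy":0,"wz":0}]'; python3 - <<'E'
from h import *
s=arm.get_state();p=s['eef_pos'];a=p[:2]-[.5435,.0507];print(p,s['force'],s['moment'],np.hypot(*a),np.degrees(np.arctan2(a[1],a[0]))%360)
im=arm.grab_frame('wrist')
print([(np.round(d['centre'],4),round(d['confidence'],2)) for d in arm.mark_of('wrist','jar_red')][:2])
arm.grab_frame('side');print([(np.round(d['centre'],4),round(d['confidence'],2)) for d in arm.mark_of('side','jar_red')][:2],[np.round(d['centre'],4) for d in arm.mark_of('side','carousel')][:2])
E
```

```text
t: 15.9
eef_pos: [0.4585, 0.0239, 0.0731]
ee_rot: [3.141, -0.001, -0.002]
force: [-3.0, -0.5, 7.0]
width: 0.03
gripper_force: 35.0
[0.45851319 0.02386234 0.07306342] [-3.01421806 -0.51763922  7.02415578] [-0.64300644  0.89264453 -0.00481443] 0.0891236106912806 197.52539849662665
[(array([0.5209, 0.1267, 0.0309]), 0.59)]
[(array([0.5223, 0.1272, 0.0304]), 0.79)] [array([0.5455, 0.0495, 0.0176])]
```

The red jar is following and forces are low. I'll continue.

```bash
python3 -m crank '[{"dx":0.14,"dy":0.41,"dz":0,"wx":0,"wy":0,"wz":0},{"dx":0.3,"dy":0.82,"dz":0,"wx":0,"wy":0,"wz":0},{"dx":0.47,"dy":1.22,"dz":0,"wx":0,"wy":0,"wz":0},{"dx":0.67,"dy":1.61,"dz":0,"wx":0,"wy":0,"wz":0},{"dx":0.89,"dy":1.99,"dz":0,"wx":0,"wy":0,"wz":0},{"dx":1.12,"dy":2.36,"dz":0,"wx":0,"wy":0,"wz":0},{"dx":1.37,"dy":2.72,"dz":0,"wx":0,"wy":0,"wz":0},{"dx":1.64,"dy":3.06,"dz":0,"wx":0,"wy":0,"wz":0},{"dx":1.93,"dy":3.4,"dz":0,"wx":0,"wy":0,"wz":0},{"dx":2.23,"dy":3.71,"dz":0,"wx":0,"wy":0,"wz":0}]' && python3 -m crank '[{"dx":0.34,"dy":0.32,"dz":0,"wx":0,"wy":0,"wz":0},{"dx":0.7,"dy":0.63,"dz":0,"wx":0,"wy":0,"wz":0},{"dx":1.07,"dy":0.91,"dz":0,"wx":0,"wy":0,"wz":0},{"dx":1.45,"dy":1.18,"dz":0,"wx":0,"wy":0,"wz":0},{"dx":1.85,"dy":1.42,"dz":0,"wx":0,"wy":0,"wz":0},{"dx":2.27,"dy":1.65,"dz":0,"wx":0,"wy":0,"wz":0},{"dx":2.69,"dy":1.85,"dz":0,"wx":0,"wy":0,"wz":0},{"dx":3.12,"dy":2.03,"dz":0,"wx":0,"wy":0,"wz":0},{"dx":3.56,"dy":2.18,"dz":0,"wx":0,"wy":0,"wz":0},{"dx":4.01,"dy":2.32,"dz":0,"wx":0,"wy":0,"wz":0}]'; python3 - <<'E'
from h import *
s=arm.get_state();p=s['eef_pos'];a=p[:2]-[.5435,.0507];print(p,s['force'],s['moment'],np.hypot(*a),np.degrees(np.arctan2(a[1],a[0]))%360)
for c in('wrist','side','scene'):
    arm.grab_frame(c);print([(np.round(d['centre'],4),round(d['confidence'],2)) for d in arm.mark_of(c,'jar_red')][:2])
E
```

```text
t: 17.4
eef_pos: [0.481, -0.0131, 0.0731]
ee_rot: [3.141, -0.001, -0.001]
force: [-1.6, -0.0, 6.1]
width: 0.0299
gripper_force: 35.0
t: 18.65
eef_pos: [0.5213, -0.0363, 0.0731]
ee_rot: [3.141, -0.001, -0.001]
force: [-1.2, -1.0, 4.8]
width: 0.0297
gripper_force: 35.0
[ 0.52127717 -0.03631262  0.07307153] [-1.16920311 -0.95823723  4.8285255 ] [-0.02603639  0.45162709  0.06256749] 0.08980562600684044 255.67304785936034
[]
[(array([0.4682, 0.0711, 0.0306]), 0.71), (array([ 0.5213, -0.0395,  0.0365]), 0.26)]
[(array([0.4629, 0.0681, 0.0331]), 0.62)]
```

```bash
python3 -m crank '[{"dx":0.38,"dy":0.09,"dz":0,"wx":0,"wy":0,"wz":0},{"dx":0.76,"dy":0.17,"dz":0,"wx":0,"wy":0,"wz":0},{"dx":1.15,"dy":0.23,"dz":0,"wx":0,"wy":0,"wz":0},{"dx":1.54,"dy":0.27,"dz":0,"wx":0,"wy":0,"wz":0},{"dx":1.93,"dy":0.3,"dz":0,"wx":0,"wy":0,"wz":0},{"dx":2.32,"dy":0.3,"dz":0,"wx":0,"wy":0,"wz":0},{"dx":2.71,"dy":0.3,"dz":0,"wx":0,"wy":0,"wz":0},{"dx":3.1,"dy":0.27,"dz":0,"wx":0,"wy":0,"wz":0},{"dx":3.48,"dy":0.23,"dz":0,"wx":0,"wy":0,"wz":0},{"dx":3.87,"dy":0.17,"dz":0,"wx":0,"wy":0,"wz":0}]'; cat > chk.py <<'E'
from h import *
import sys
s=arm.get_state();p=s['eef_pos'];ax=np.array([.5437,.0505]);ang=lambda q:(round(float(np.degrees(np.arctan2(q[1]-ax[1],q[0]-ax[0]))%360),1),round(float(np.hypot(q[0]-ax[0],q[1]-ax[1])),4))
print(p,s['force'],ang(p))
o=[]
for c in('side','scene'):
    im=arm.grab_frame(c);cv2.imwrite(f'pics/{c}_{sys.argv[1]}.png',im[:,:,::-1])
    for n in('jar_red','jar_a'):
        for d in arm.mark_of(c,n)[:3]:print(c,n,np.round(d['centre'],4),ang(d['centre']),round(d['confidence'],2))
    hs=cv2.cvtColor(im,cv2.COLOR_RGB2HSV).astype(int);m=((hs[...,0]<8)|(hs[...,0]>172))&(hs[...,1]>130)&(hs[...,2]>70)
    n,l,st,ce=cv2.connectedComponentsWithStats(m.astype(np.uint8))
    for i in range(1,n):
        if st[i,4]>8 and 180<ce[i,0]<350 and ce[i,1]>100:
            u,v=ce[i];print(c,st[i],ce[i].round(1),'z.107',ang(onz(c,(u,v),.105)),'z.02',ang(onz(c,(u,v),.02)))
    a={'side':(170,150),'scene':(255,110)}[c];o.append(cv2.resize(im[a[1]:a[1]+110,a[0]:a[0]+133,::-1],None,fx=3,fy=3,interpolation=0))
cv2.imwrite(f'pics/c_{sys.argv[1]}.png',np.hstack(o))
E
python3 chk.py 6
```

```text
t: 20.2
eef_pos: [0.5596, -0.0379, 0.0731]
ee_rot: [3.141, -0.001, -0.001]
force: [-0.8, -0.3, 6.6]
width: 0.0298
gripper_force: 35.0
[ 0.55958944 -0.03787318  0.07310896] [-0.83566775 -0.25484204  6.64329061] (280.2, 0.0898)
side jar_red [0.4665 0.038  0.0312] (189.2, 0.0782) 0.94
side jar_a [0.4895 0.1135 0.0314] (130.7, 0.0831) 0.84
side jar_a [0.623  0.0653 0.0331] (10.6, 0.0807) 0.51
side [237 187  19  17 263] [246.2 194.9] z.107 (194.0, 0.0801) z.02 (125.4, 0.107)
side [239 208  20  15 164] [248.4 216.4] z.107 (224.2, 0.1235) z.02 (172.3, 0.0749)
side [214 234  19  11  79] [223.3 239. ] z.107 (222.2, 0.1964) z.02 (197.0, 0.1468)
scene jar_red [0.4631 0.0343 0.0341] (191.4, 0.0822) 0.52
scene jar_a [0.5736 0.1231 0.0308] (67.6, 0.0785) 0.83
scene jar_a [0.4934 0.112  0.0299] (129.3, 0.0795) 0.73
scene jar_a [0.6234 0.0624 0.032 ] (8.5, 0.0806) 0.56
```

View pics/c_6.png

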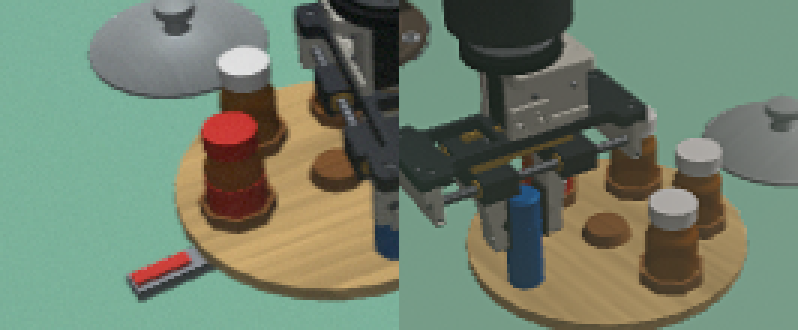

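The red jar stands upright near the pointer, and all the jars and the lid are in place. Side crop: red cap at (230,130), pointer at (165,275). The disc is about 5° short, so I'll do the last bit.

```bash
python3 -m crank '[{"dx":0.16,"dy":-0.02,"dz":0,"wx":0,"wy":0,"wz":0},{"dx":0.31,"dy":-0.05,"dz":0,"wx":0,"wy":0,"wz":0},{"dx":0.47,"dy":-0.09,"dz":0,"wx":0,"wy":0,"wz":0},{"dx":0.62,"dy":-0.13,"dz":0,"wx":0,"wy":0,"wz":0},{"dx":0.76,"dy":-0.17,"dz":0,"wx":0,"wy":0,"wz":0},{"dx":0.76,"dy":-0.17,"dz":0,"wx":0,"wy":0,"wz":0},{"dx":0.76,"dy":-0.17,"dz":0,"wx":0,"wy":0,"wz":0},{"dx":0.76,"dy":-0.17,"dz":0,"wx":0,"wy":0,"wz":0},{"dx":0.76,"dy":-0.17,"dz":0,"wx":0,"wy":0,"wz":0},{"dx":0.76,"dy":-0.17,"dz":0,"wx":0,"wy":0,"wz":0}]'; python3 chk.py 7; python3 chk.py 8|grep jar; python3 - <<'E'
from h import *
K=arm.calibration('wrist');im=arm.grab_frame('wrist');cv2.imwrite('pics/w7.png',im[:,:,::-1])
for d in arm.mark_of('wrist','jar_a')[:4]+arm.mark_of('wrist','carousel')[:1]:print(np.round(d['centre'],4),round(np.degrees(np.arctan2(d['centre'][1]-.0505,d['centre'][0]-.5437))%360,1),d['confidence'])
E
```

```text
t: 21.75
eef_pos: [0.5672, -0.0361, 0.0731]
ee_rot: [3.141, -0.001, -0.001]
force: [-0.2, -1.5, 6.2]
width: 0.0294
gripper_force: 35.0
[ 0.56722877 -0.03614188  0.07307385] [-0.20188325 -1.45019316  6.23176925] (285.2, 0.0898)
side jar_red [0.4634 0.0297 0.0297] (194.5, 0.083) 0.93
side jar_a [0.4834 0.1117 0.0324] (134.6, 0.0859) 0.59
side jar_a [0.5614 0.1263 0.0311] (76.9, 0.0778) 0.51
side [239 189  19  17 265] [247.6 196.7] z.107 (198.9, 0.0807) z.02 (127.2, 0.0996)
side [240 211  20  14 168] [249.7 218.2] z.107 (226.6, 0.1271) z.02 (177.7, 0.0731)
side [214 234  19  11  80] [223.4 239. ] z.107 (222.2, 0.1963) z.02 (197.0, 0.1466)
scene jar_red [0.4848 0.1091 0.0265] (135.1, 0.0831) 0.66
scene jar_a [0.6199 0.0688 0.0314] (13.5, 0.0784) 0.86
scene jar_a [0.5677 0.126  0.0285] (72.4, 0.0792) 0.74
scene jar_a [0.4872 0.1048 0.0339] (136.1, 0.0784) 0.48
side jar_red [0.4655 0.0303 0.0323] (194.5, 0.0808) 0.58
side jar_a [0.4842 0.1083 0.0298] (135.8, 0.083) 0.9
side jar_a [0.5649 0.1286 0.0286] (74.8, 0.0809) 0.69
scene jar_red [ 0.5151 -0.3248  0.0032] (265.6, 0.3764) 0.71
scene jar_red [0.4628 0.0261 0.0294] (196.8, 0.0845) 0.5
scene jar_a [0.6256 0.0696 0.0321] (13.1, 0.0841) 0.8
scene jar_a [0.5683 0.1259 0.0284] (71.9, 0.0793) 0.76
scene jar_a [0.4877 0.1054 0.0309] (135.6, 0.0784) 0.54
[0.6236 0.0714 0.0298] 14.7 0.97
[0.4895 0.1047 0.0353] 135.0 0.91
[0.5638 0.1295 0.0328] 75.7 0.7
```

View pics/c_7.png

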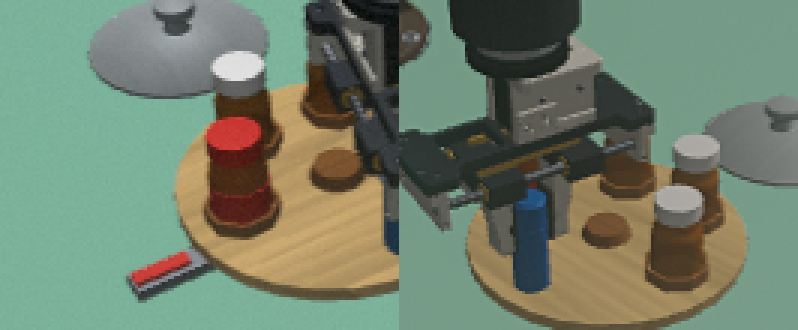

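The red jar measures about 194.5° against the pointer's 194.2°. The handle is seated (TCP z 0.073) and still gripped, and all the jars are standing. I'll hand it in.

```bash
python3 -c "
from station import arm
print(arm.job_done())"
```

```text
the job is handed in; nothing more can be done
None
```

The job is handed in: the handle is seated on the spigot and still gripped, the red-capped jar is at the pointer to within about 1° by the cameras, and all four jars are standing with nothing else touched.

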